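# Ready the air compressor for rolling: half-open bleed valve, tow handle at second stop

### The arm

A 6-joint arm with a two-finger parallel gripper is mounted at the origin on the work surface. World frame = base frame: x ahead of the robot, y to its left, z up, the work surface at z = 0. Lengths are in m, angles in rad, forces in N, time in s.
With the tool pointing down it reaches from about 0.425 to 0.95 m from the base axis. Payload 3.5 kg.
Tool frame: the origin (TCP) lies between the finger pads; the fingertips stand 17 mm ahead of it and the grasp point (between the pads) lies 2 mm behind it; z points along the fingers, y is the direction in which the jaws open and shut (so a half turn about z gives the same grasp; the last joint's range is limited). The gripper opens to 85 mm and grips with 20 to 120 N. Pads are 22 mm wide; open, the fingers measure 114 mm over their backs; the gripper's body (76 mm by 85 mm) begins 54 mm behind the grasp point. The pads swing forward as they close: fully open they stand 13 mm farther back than shut.
Start: joints at [-1.466, 0.286, 1.577, -0, 1.279, -0.15], TCP at [0.17, -0.653, 0.248] pointing down, gripper open.
Joint ranges: [-2.77, 2.77], [-0.9, 2.22], [0.21, 2.48], [-1.53, 4.67], [0.24, 2.81], [-2.84, 2.84]. Speed limits (rad/s): [2.79, 2.79, 3.14, 3.14, 3.14, 3.14].

### API

Orientations are given as a unit quaternion [x, y, z, w].
In Python, from plant import ctrl gives the robot as it stands.
- The arm moves only by the tool carry_out, never from a script. Its argument "commands" is a list of rows, each an object with "delta_pos": the shift along the tool's x, y, z in m, a list of three; "delta_rot": the turn, a rotation vector about the tool's x, y, z in rad, a list of three; "claw": the opening in per cent of the stroke, from 0 (shut) to 100 (fully open). A call has 1 to 8 rows; each row is the pose to reach, as a shift and turn from the pose measured when the call began, along the tool's axes at that moment; what a row does not reach only later rows make up. A row lasts 1/12 s, in which the tool goes at most 41.7 mm and 7.16 degrees, less where a joint would pass 70% of its speed; a pose out of reach is approached as far as the arm can. A call with a gripper value outside its range is refused whole. The fingers move at their own pace and stop on an object; "force" is the grip in N (left out, the last holds). Time passes only in rows, so rows that repeat a pose let the fingers close. It gives the time, the measured TCP pose, the force and the opening at its end, in the units of the state.
- ctrl.get_state(): the state, without advancing time (a new reading comes with each control period).
- ctrl.read_camera(name): name is "side" or "top" or "wrist"; returns (picture, depth): 384x512x3 uint8, red, green, blue; 384x512 float32, m along the optical axis (not along the pixel's ray), 0 where there is no reading.
- ctrl.camera_info(name): a dict with "fx", "fy", "cx", "cy" (pixels), "rvec" (rotation vector, rad) and "tvec" (3), from world to camera coordinates, as OpenCV has them; the wrist camera has in their place "mount" (4x4, takes a point from camera to tool coordinates, whose origin is the TCP and whose axes are the flange's). Camera axes: x right, y down, z forward; pixel columns grow to the right and rows downward; lengths in m; the calibration is good to about 2 mm. A picture is of the moment at which its call begins: read the wrist's pose just before it. camera_info takes no time and is no camera call.
- ctrl.sign_off(): hands the job in, once; it reports no verdict.
The state is a dict: "time": time; "qpos": joint angles; "dq": joint speeds; "joint_efforts": joint torques, N m; "eef_pos": TCP position; "tcp_rot": TCP orientation; "contact_force": force on the tool from outside, world axes, zero at the start; "wrist_torque": the same for the moment, N m; "opening": opening from 0.0 (shut) to 1.0 (fully open).
Only numpy, scipy, OpenCV 4.12 (cv2) and the standard library are available. Lean on these libraries where they do the work, as an engineer would, in place of code of your own. Each camera call takes 0.05 s, during which the arm holds its last target.

### The job

The small air compressor on the bench is to be wheeled away. First turn the lever of the bleed valve on top of its tank to half open (45 degrees) so that it vents gently, then squeeze in the button in the tow handle's grip, pull the handle out past its first stop to the second stop, and finish still gripping the handle there, fully pulled out. Leave the valve at half open and do not disturb the other things on the bench.

Things in the scene. Friction and masses are not known exactly. Their poses are not given: they have to be found in the camera images.
- compressor: Small rolling air compressor, fixed on the bench. Grey lying tank, 150 mm diameter, 380 mm long, axis 120 mm up along the compressor's y; pump and motor on its +y half (from y = 0, to 358 mm high), wheels at the +y end, brass valve group on top near the -y end. Origin on the bench under the tank's middle, z up; -y is the way the tow handle pulls out
- valve_lever (a joint): Bleed valve's lever, rad. 0 = shut: lever across the valve's bore, pointing along the compressor's -y. 1.571 = fully open: lever along the bore, over the copper silencer, pointing along the compressor's -x. 0.785 = half open. Opens clockwise seen from above, stays where left; takes about 0.2 N m (3 N at lever_grip)
- valve_stem (a point): Upright axis on which the lever turns, at the height of the lever's sleeve (268 mm above the bench). Brass valve body and silencer lie at least 19 mm under this point. A gauge, 44 mm across, stands 56 mm to the compressor's +x of it, up to 295 mm above the bench
- lever_grip (a point): Point in the black sleeve of the valve's lever, 70 mm from valve_stem, at mid-thickness. The sleeve is 18 mm wide, 9 mm thick and runs from 25 to 93 mm from the stem, with 60 mm free under it here. Turns with the lever; its -y axis points outwards along the lever
- tow_handle (a joint): How far the tow handle is pulled out, m: 0 = stowed, 0.075 = first stop, 0.150 = second stop, the end of its travel. A pin locks it at each stop; it leaves a stop only with the button pressed in, and with the button held in it runs past the first stop. About 4 N of friction, no spring
- tow_grip (a point): Centre of the tow handle's black grip: a level bar 250 mm long along the compressor's x, 28 mm thick along its y, 30 mm high, centre 120 mm above the bench, joined to two steel rods at its ends. Stowed, its inner side is 86 mm from the tank's end. Moves with the handle; axes as the compressor's
- tow_button (a joint): How far the button in the grip is pressed, m: 0 = out, 0.007 = fully in; the pin is free from about 0.005. Spring button: 2 N to start, 6 N fully in
- button_face (a point): Centre of the button's face, mid-way along the grip's outer side (away from the tank). Button 50 mm long, 18 mm high; its face stands 9 mm proud when out, 2 mm when in, and is pressed towards the tank (compressor's +y). Grip and button together: 37 mm thick when out, 30 mm squeezed
- wrench: Bystander: flat steel spanner, 180 mm long, 8 mm high, lying under the space that the handle slides into; origin under its middle, x axis along it
- tape_measure: Bystander: grey tape measure, 66 x 42 x 54 mm high, standing under or beside the handle's path (its top 50 mm below the grip); origin under its middle
- spray_can: Bystander: upright can, 64 mm across, 190 mm high; origin under its middle
- oil_bottle: Bystander: upright grey bottle, 68 mm across, 170 mm high; origin under its middle
- screwdriver: Bystander: screwdriver lying flat, 200 mm long, 26 mm high; origin under its middle, x axis towards the blade
- tape_roll: Bystander: roll of grey tape lying flat, 100 mm across, 25 mm high; origin under its middle
- screw_jar: Bystander: glass jar with a steel cap, 68 mm across, 75 mm high; origin under its middle

How it is judged:
On the way, in this order (a step that is already met when the one before it is completed fails the run):
1. the bleed valve stands at half open (45 degrees, within 10), the tow handle still stowed (value of joint valve_lever between 0.61 and 0.96 rad and value of joint tow_handle below 0.01 m), for 0.3 s.
2. the button in the grip is squeezed in by the fingers before the handle slides (value of joint tow_button above 0.0045 m and value of joint tow_handle below 0.03 m and contact force between the fingers and tow_button above 1 N), for 0.05 s.
At the end, for the whole second after the job is handed in: The lever stands between 35 and 55 degrees open, the tow handle is pulled out to within 7 mm of its second stop (over 143 mm), and the fingers still grip the handle (over 5 N of contact) through the last second (value of joint valve_lever between 0.61 and 0.96 rad and value of joint tow_handle above 0.143 m and contact force between the fingers and tow_handle above 5 N); the arm keeps its last pose, push and grip.
It fails at once if one of the other things on the bench is shoved more than 30 mm or knocked over (distance of any of wrench, tape_measure, spray_can, oil_bottle, screwdriver, tape_roll, screw_jar from where it was at the start of the episode above 0.03 m or angle between any of spray_can, oil_bottle, screw_jar's own z axis and vertical above 0.5 rad).
It also fails if it takes over 51 s, if anything falls off the work surface, if the arm or the gripper's body presses on something with over 40 N, if the wrist force passes 120 N, or if a joint passes its speed limit or range.

## Working session

There is one attempt and no reset: what is moved stays moved. The work goes in short steps, Python scripts to look and compute and a tool call to move; the robot and the scene stay as the last step left them, time stands still between calls to the robot, and variables do not carry over. Pictures are saved under pics/ and viewed, and the job is handed in when it is done.

Besides the shell and the picture viewer there is one more tool, called after ">>>" as name(argument=value, ...), one argument or row to a line, values as JSON. carry_out: Moves the arm, as the interface text tells. Its arguments: {"type":"object","properties":{"commands":{"type":"array"},"force":{"type":"number"}},"required":["commands"]}

```bash
mkdir -p pics; ls; python3 - <<'E'
from plant import ctrl
import cv2,numpy as np
print(ctrl.get_state())
for n in ("top","side"):
    im,d=ctrl.read_camera(n); print(n,{k:np.round(v,4) for k,v in ctrl.camera_info(n).items()})
    cv2.imwrite(f"pics/{n}0.png",im[:,:,::-1]); np.savez(f"{n}0.npz",im=im,d=d)
print(ctrl.camera_info("wrist"))
E
```

```text
pics
{'time': 0.0, 'qpos': array([-1.46601941e+00,  2.87190980e-01,  1.57817140e+00,  5.69881023e-06,
        1.27862772e+00, -1.49979990e-01]), 'dq': array([-3.29604599e-05, -1.08114556e-04, -2.56985407e-04, -1.61206008e-04,
        1.70188278e-03, -2.16586924e-03]), 'joint_efforts': array([-4.46952163e-04, -4.05988455e+01, -2.92625517e+01, -1.75838277e-04,
        5.91620308e-03,  8.64293725e-06]), 'eef_pos': array([ 0.17008411, -0.65257819,  0.2469333 ]), 'tcp_rot': array([ 9.91897720e-01,  1.27033365e-01,  2.98176090e-05, -1.19835356e-03]), 'contact_force': array([0.07231219, 1.14390032, 0.43685516]), 'wrist_torque': array([ 0.00443605, -0.02470869, -0.04316623]), 'opening': 0.9979184765596562}
top {'fx': np.float64(453.7231), 'fy': np.float64(453.7231), 'cx': np.float64(259.6104), 'cy': np.float64(194.2045), 'rvec': array([ 2.1382, -2.1966,  0.1072]), 'tvec': array([-0.0089,  0.5347,  1.4413])}
side {'fx': np.float64(347.8627), 'fy': np.float64(347.8627), 'cx': np.float64(253.6316), 'cy': np.float64(188.5862), 'rvec': array([ 0.1325, -2.9479,  1.0066]), 'tvec': array([0.5251, 0.1675, 1.0694])}
{'fx': 287.7924666917822, 'fy': 287.7924666917822, 'cx': 261.5545334457569, 'cy': 198.5830568562681, 'mount': array([[-7.59124225e-04, -9.64733946e-01, -2.63225828e-01,
         6.62977692e-02],
       [ 9.99999712e-01, -7.35843966e-04, -1.87027059e-04,
        -9.27613372e-04],
       [-1.32617848e-05, -2.63225895e-01,  9.64734227e-01,
        -1.26444355e-01],
       [ 0.00000000e+00,  0.00000000e+00,  0.00000000e+00,
         1.00000000e+00]])}
```

View pics/top0.png

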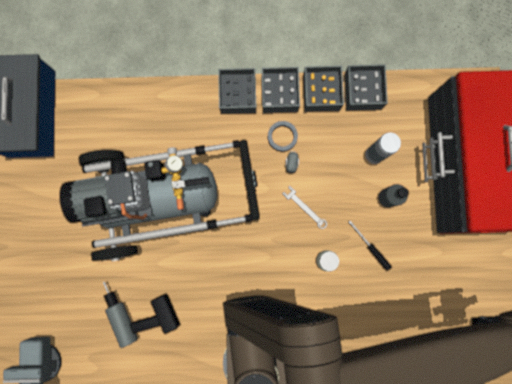

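View pics/side0.png

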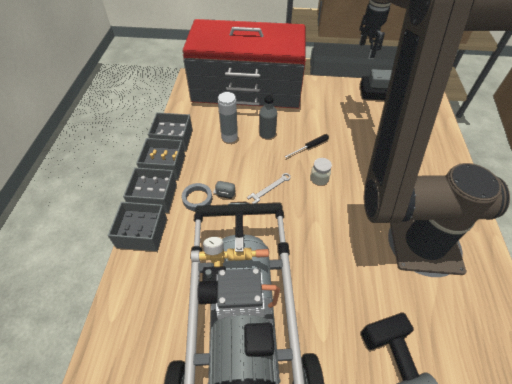

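```bash
cat > h.py <<'E'
import numpy as np,cv2
from scipy.spatial.transform import Rotation as R
from plant import ctrl
def cam(n):
    c=ctrl.camera_info(n); K=np.array([[c['fx'],0,c['cx']],[0,c['fy'],c['cy']],[0,0,1]])
    return K,R.from_rotvec(np.ravel(c['rvec'])).as_matrix(),np.ravel(c['tvec'])
def dep(n,d):
    K,Rm,t=cam(n); h,w=d.shape; u,v=np.meshgrid(np.arange(w),np.arange(h))
    p=np.stack([(u-K[0,2])/K[0,0]*d,(v-K[1,2])/K[1,1]*d,d],-1)
    return (p-t)@Rm
def ray(n,u,v,z):
    K,Rm,t=cam(n); o=-Rm.T@t; q=Rm.T@np.array([(u-K[0,2])/K[0,0],(v-K[1,2])/K[1,1],1]); return o+q*(z-o[2])/q[2]
def proj(n,P):
    K,Rm,t=cam(n); q=(Rm@np.asarray(P)+t); q=K@q; return q[:2]/q[2]
def crop(im,x0,x1,y0,y1,s,f):
    cv2.imwrite(f,cv2.resize(im[y0:y1,x0:x1,::-1],None,fx=s,fy=s,interpolation=cv2.INTER_CUBIC))
E
python3 - <<'E'
from h import *
a=np.load('top0.npz'); P=dep('top',a['d'])
crop(a['im'],60,330,120,270,2.9,'pics/topc.png')
b=np.load('side0.npz'); crop(b['im'],160,330,170,320,4,'pics/sidec.png'); Q=dep('side',b['d'])
# grip bar: dark & z 0.1-0.145
for n,im,p in(('top',a['im'],P),('side',b['im'],Q)):
    m=(im.max(2)<50)&(p[...,2]>.09)&(p[...,2]<.15)
    m=m&(p[...,0]>.3)&(abs(p[...,1])<.4)
    N,l,s,c=cv2.connectedComponentsWithStats(m.astype(np.uint8))
    for i in range(1,N):
        if s[i,4]>60: q=p[l==i]; print(n,s[i],q.mean(0).round(3),q.min(0).round(3),q.max(0).round(3))
E
```

```text
top [234 141  25  81 588] [0.566 0.01  0.134] [ 0.444 -0.017  0.12 ] [0.688 0.05  0.142]
top [118 246  17  11 142] [0.366 0.383 0.115] [0.351 0.365 0.09 ] [0.38  0.4   0.138]
side [195 204  88  16 490] [0.57  0.021 0.128] [ 0.446 -0.012  0.113] [0.689 0.057 0.139]
side [279 243   9  10  73] [0.44  0.126 0.132] [0.429 0.113 0.123] [0.45  0.138 0.138]
side [303 354  16  15 160] [0.37  0.388 0.117] [0.354 0.371 0.093] [0.383 0.4   0.132]
```

View pics/topc.png

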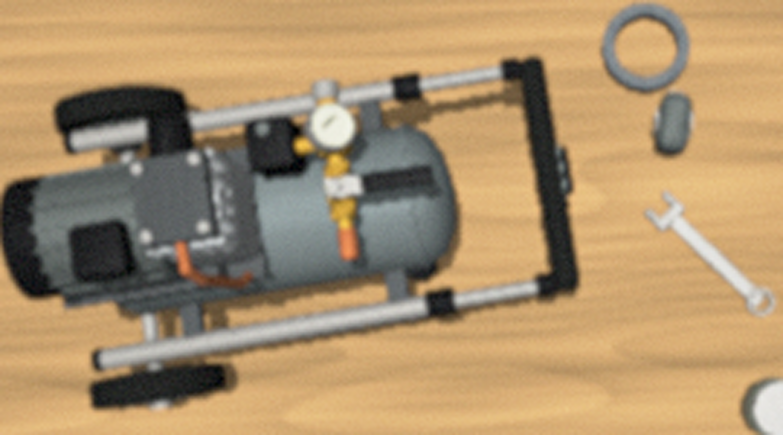

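View pics/sidec.png

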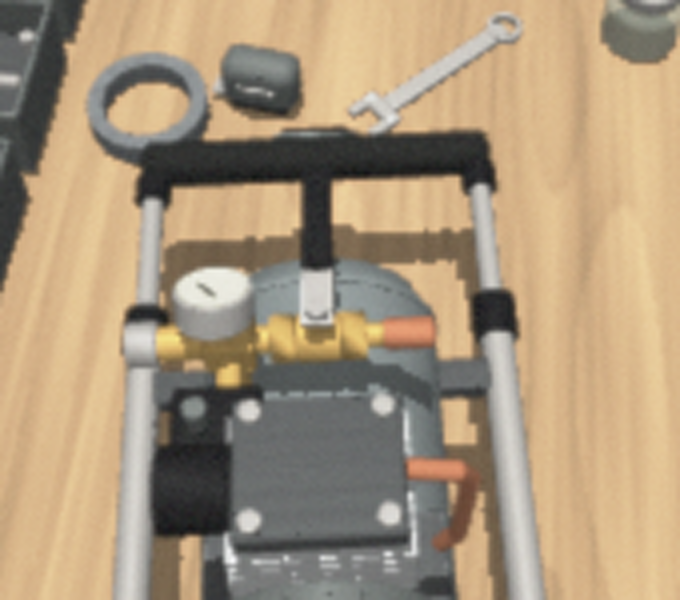

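```bash
python3 - <<'E'
from h import *
a=np.load('top0.npz'); P=dep('top',a['d']); im=a['im']
print('top axes', ray('top',260,194,0), ray('top',360,194,0),ray('top',260,94,0))
# grip
m=(im.max(2)<50)&(P[...,2]>.09)&(P[...,2]<.15)&(abs(P[...,1])<.06)&(P[...,0]>.4)
v,u=np.nonzero(m); 
pts=np.array([ray('top',x,y,.135)[:2] for x,y in zip(u,v)])
r=cv2.minAreaRect((pts*1000).astype(np.float32)); print('rect grip mm',r, cv2.boxPoints(r).round(0).tolist())
mu=pts.mean(0); w=np.linalg.svd(pts-mu)[2][0]; print(mu,w)
# sleeve
ms=(im.max(2)<60)&(P[...,2]>.25)&(P[...,2]<.29)
N,l,s,c=cv2.connectedComponentsWithStats(ms.astype(np.uint8))
for i in range(1,N):
    if s[i,4]>15:
        v,u=np.nonzero(l==i); pts=np.array([ray('top',x,y,.2725)[:2] for x,y in zip(u,v)]); mu=pts.mean(0); S=np.linalg.svd(pts-mu)
        print('sleeve',s[i],mu,S[2][0],P[l==i].mean(0),cv2.minAreaRect((pts*1000).astype(np.float32)))
# rods: bright, z .1-.15
mr=(im.min(2)>110)&(im.max(2).astype(int)-im.min(2)<30)&(P[...,2]>.1)&(P[...,2]<.15)
N,l,s,c=cv2.connectedComponentsWithStats(mr.astype(np.uint8))
for i in range(1,N):
    if s[i,4]>25:
        v,u=np.nonzero(l==i); pts=np.array([ray('top',x,y,.13)[:2] for x,y in zip(u,v)]); mu=pts.mean(0); S=np.linalg.svd(pts-mu)
        print('rod',s[i],mu,S[2][0],P[l==i].mean(0))
# gauge & valve
for (x,y) in [(174,163),(180,183),(179,190),(176,183),(182,183),(195,183)]: print((x,y),im[y,x],P[y,x].round(3))
E
```

```text
top axes [ 0.53771899 -0.02457241  0.        ] [ 0.52876863 -0.35384793  0.        ] [ 0.87670218 -0.03365824  0.        ]
rect grip mm ((566.113037109375, 16.308076858520508), (243.8497314453125, 38.09519577026367), 7.85740852355957) [[443.0, 19.0], [448.0, -19.0], [689.0, 14.0], [684.0, 52.0]]
[0.56629746 0.0101385 ] [-0.99055991 -0.1370805 ]
sleeve [145 161  17  18 217] [0.58270605 0.26319143] [-0.81950789  0.5730679 ] [0.58562014 0.26744742 0.25460389] ((584.2592163085938, 263.9912109375), (45.76253128051758, 42.14922332763672), 6.002682209014893)
sleeve [186 178  23   8 121] [0.54827737 0.1452842 ] [-0.1130886   0.99358491] [0.5483384  0.14534887 0.27203266] ((547.8917236328125, 144.59405517578125), (15.829977035522461, 60.98041915893555), 6.638730049133301)
sleeve [ 93 211  17   9  30] [0.46268504 0.40040123] [ 0.26150217 -0.96520289] [0.46249877 0.39957028 0.27497798] ((461.153564453125, 402.58343505859375), (14.29184341430664, 42.40387725830078), 21.960128784179688)
sleeve [ 69 218  12   4  31] [0.45374734 0.47466897] [-0.04199155  0.99911797] [0.45316286 0.47045451 0.2827049
[... 1579 characters left out ...]
6736291] [-0.14580543  0.98931329] [0.6220021  0.46810241 0.12795787]
rod [216 217  30   9 133] [0.44560082 0.06650505] [-0.14111803  0.98999278] [0.44577879 0.06677687 0.12602213]
rod [ 94 222 113  25 764] [0.41239301 0.30540317] [ 0.14029818 -0.9901093 ] [0.4124103  0.30557367 0.12924147]Traceback (most recent call last):
  File "<stdin>", line 22, in <module>
  File "h.py", line 12, in ray
    K,Rm,t=cam(n); o=-Rm.T@t; q=Rm.T@np.array([(u-K[0,2])/K[0,0],(v-K[1,2])/K[1,1],1]); return o+q*(z-o[2])/q[2]
           ~~~^^^
  File "h.py", line 5, in cam
    c=ctrl.camera_info(n); K=np.array([[c['fx'],0,c['cx']],[0,c['fy'],c['cy']],[0,0,1]])
ValueError: time passes only in moves, steps and waits
```

```bash
sed -i 's/^def cam(n):/import functools\n@functools.lru_cache(None)\ndef cam(n):/' h.py; python3 - <<'E'
from h import *
a=np.load('top0.npz'); P=dep('top',a['d']); im=a['im']
b=np.load('side0.npz'); Q=dep('side',b['d'])
th=np.deg2rad(8.05); ex=np.array([np.cos(th),np.sin(th)]); ey=np.array([-np.sin(th),np.cos(th)]); c0=np.array([.566,.0125])
for z in (.135,):
  g=np.array([[ray('top',u,v,z)[:2] for u in range(225,270)] for v in range(135,230)])
  X=(g-c0)@ex; Y=(g-c0)@ey
  dk=im[135:230,225:270].max(2); D=P[135:230,225:270,2]
  for x0 in np.arange(-.11,.12,.02):
    s=abs(X-x0)<.01; ym=Y[s]; o=np.argsort(ym); bn=np.round(ym/.004)
    dd=s&(dk<70)&(D>.1)
    print(round(x0,3),'n',dd.sum(),'Y',np.percentile(Y[dd],[2,50,98]).round(4), 'w',dd.sum()*(.0030**2)/.02)
print(g[0,1]-g[0,0])
# ends
dd=(dk<70)&(D>.1); print('X ext',X[dd].min(),X[dd].max())
for (x,y) in [(174,163),(180,183),(179,190),(176,183),(182,183),(195,183),(180,178)]: print((x,y),im[y,x],P[y,x].round(3))
# side sleeve
m=(b['im'].max(2)<60)&(Q[...,2]>.25)&(Q[...,2]<.29)&(Q[...,0]>.5)&(Q[...,0]<.6)&(Q[...,1]<.22)
q=Q[m]; print('side sleeve',len(q),q.mean(0),q.min(0),q.max(0), np.linalg.svd(q[:,:2]-q[:,:2].mean(0),full_matrices=False)[2][0])
# gauge
K=(im.min(2)>150)&(P[...,2]>.28)&(P[...,2]<.31)&(P[...,0]>.5); q=P[K]; print('gauge',len(q),q.mean(0))
# silver lever end over stem
K=(im.min(2)>120)&(P[...,2]>.25)&(P[...,2]<.285)&(P[...,0]>.5)&(P[...,0]<.6)&(P[...,1]<.25); q=P[K]; print('stem',len(q),q.mean(0),q.min(0),q.max(0))
E
```

```text
-0.11 n 86 Y [-0.0147  0.0043  0.0233] w 0.038700000000000005
-0.09 n 52 Y [-0.0151 -0.004   0.0065] w 0.0234
-0.07 n 49 Y [-0.0151 -0.0043  0.0061] w 0.02205
-0.05 n 51 Y [-0.0151 -0.0043  0.0065] w 0.022949999999999998
-0.03 n 51 Y [-0.0167 -0.0053  0.005 ] w 0.022949999999999998
-0.01 n 55 Y [-0.0231 -0.0063  0.006 ] w 0.024749999999999998
0.01 n 55 Y [-0.0237 -0.0059  0.0055] w 0.024749999999999998
0.03 n 50 Y [-0.0148 -0.0041  0.0065] w 0.0225
0.05 n 49 Y [-0.0153 -0.0044  0.006 ] w 0.02205
0.07 n 51 Y [-0.0154 -0.0044  0.0065] w 0.022949999999999998
0.09 n 50 Y [-0.0149 -0.0042  0.007 ] w 0.0225
0.11 n 74 Y [-0.0147  0.0023  0.0217] w 0.0333
[-8.44584266e-05 -3.03954906e-03]
X ext -0.12173967774758006 0.12567413868620628
(174, 163) [234 233 222] [0.6   0.205 0.278]
(180, 183) [222 221 216] [0.547 0.192 0.261]
(179, 190) [202 159  60] [0.53  0.198 0.246]
(176, 183) [205 202 199] [0.546 0.201 0.272]
(182, 183) [226 223 219] [0.546 0.186 0.265]
(195, 183) [50 48 51] [0.545 0.15  0.271]
(180, 178) [111  94  68] [0.565 0.198 0.231]
side sleeve 158 [0.54892274 0.14959849 0.27162676] [0.53862816 0.11491754 0.26796058] [0.56174932 0.181704   0.27434877] [-0.13255307  0.99117591]
gauge 107 [0.60367234 0.12596447 0.28450973]
stem 153 [0.56616903 0.18098435 0.27280499] [ 0.53366558 -0.70713282  0.26130229] [0.59972369 0.22033769 0.28450037]
```

```bash
cat >> h.py <<'E'
def go(pos,yaw_deg,s=None):
    s=s or ctrl.get_state(); Rt=R.from_quat(s['tcp_rot']); d=Rt.inv().apply(np.asarray(pos)-s['eef_pos'])
    y=np.deg2rad(yaw_deg); T=R.from_matrix(np.array([[np.cos(y),np.sin(y),0],[np.sin(y),-np.cos(y),0],[0,0,-1]]))
    print('dpos',d.round(4),'drot',(Rt.inv()*T).as_rotvec().round(4))
def st():
    s=ctrl.get_state(); x=R.from_quat(s['tcp_rot']).as_matrix()
    print('t',round(s['time'],2),'p',s['eef_pos'].round(4),'yaw',np.rad2deg(np.arctan2(x[1,0],x[0,0])).round(2),'z',x[:,2].round(3),'F',s['contact_force'].round(1),'op',round(s['opening'],3),'q',s['qpos'].round(2)); return s
E
python3 - <<'E'
from h import *
st(); go((.45,-.45,.42),50); go((.57,-.1,.42),80); go((.5495,.137,.42),98.05)
E
```

```text
t 0.1 p [ 0.1701 -0.6526  0.247 ] yaw 14.6 z [-0.     0.002 -1.   ] F [-0.1  1.   0.4] op 0.996 q [-1.47  0.29  1.58 -0.    1.28 -0.15]
dpos [ 0.322  -0.1259 -0.1726] drot [-0.002  -0.0009 -0.6179]
dpos [ 0.5263 -0.4344 -0.1719] drot [-0.0017 -0.0015 -1.1415]
dpos [ 0.5662 -0.6689 -0.1714] drot [-0.0015 -0.0018 -1.4565]
```

>>> carry_out(
  commands=[
    {"delta_pos": [0.04,-0.016,-0.022],"delta_rot": [0,0,-0.08],"claw": 100},
    {"delta_pos": [0.08,-0.031,-0.043],"delta_rot": [0,0,-0.155],"claw": 100},
    {"delta_pos": [0.12,-0.047,-0.065],"delta_rot": [0,0,-0.23],"claw": 100},
    {"delta_pos": [0.16,-0.063,-0.086],"delta_rot": [0,0,-0.31],"claw": 100},
    {"delta_pos": [0.2,-0.079,-0.108],"delta_rot": [0,0,-0.39],"claw": 100},
    {"delta_pos": [0.24,-0.094,-0.129],"delta_rot": [0,0,-0.47],"claw": 100},
    {"delta_pos": [0.28,-0.11,-0.15],"delta_rot": [0,0,-0.54],"claw": 100},
    {"delta_pos": [0.322,-0.126,-0.173],"delta_rot": [0,0,-0.618],"claw": 100},
  ],
)

```text
time: 0.77
eef_pos: [0.4127, -0.4759, 0.3969]
tcp_rot: [0.906, 0.424, 0.0, -0.002]
contact_force: [0.9, -0.3, -0.8]
opening: 1.0
```

```bash
python3 - <<'E'
from h import *
st(); go((.57,-.12,.42),80)
E
```

```text
t 0.77 p [ 0.4127 -0.4759  0.3969] yaw 50.21 z [-0.001  0.003 -1.   ] F [ 0.9 -0.3 -0.8] op 1.0 q [-1.02  0.12  1.51  0.    1.52 -0.32]
dpos [ 0.3742 -0.107  -0.0222] drot [-0.0019 -0.0025 -0.52  ]
```

>>> carry_out(
  commands=[
    {"delta_pos": [0.18,-0.05,-0.022],"delta_rot": [0,0,-0.26],"claw": 100},
    {"delta_pos": [0.18,-0.05,-0.022],"delta_rot": [0,0,-0.26],"claw": 100},
    {"delta_pos": [0.18,-0.05,-0.022],"delta_rot": [0,0,-0.26],"claw": 100},
    {"delta_pos": [0.18,-0.05,-0.022],"delta_rot": [0,0,-0.26],"claw": 100},
    {"delta_pos": [0.374,-0.107,-0.022],"delta_rot": [0,0,-0.52],"claw": 100},
    {"delta_pos": [0.374,-0.107,-0.022],"delta_rot": [0,0,-0.52],"claw": 100},
    {"delta_pos": [0.374,-0.107,-0.022],"delta_rot": [0,0,-0.52],"claw": 100},
    {"delta_pos": [0.374,-0.107,-0.022],"delta_rot": [0,0,-0.52],"claw": 100},
  ],
)

```text
time: 1.43
eef_pos: [0.5466, -0.1719, 0.4185]
tcp_rot: [0.766, 0.643, 0.001, -0.002]
contact_force: [1.1, -1.1, 0.1]
opening: 1.003
```

```bash
python3 - <<'E'
from h import *
st(); go((.5495,.137,.42),98.05)
E
```

```text
t 1.43 p [ 0.5466 -0.1719  0.4185] yaw 80.03 z [-0.001  0.003 -1.   ] F [ 1.1 -1.1  0.1] op 1.003 q [-0.48 -0.02  1.61  0.    1.55 -0.31]
dpos [ 0.3048 -0.0506 -0.0004] drot [-0.0013 -0.0033 -0.3145]
```

>>> carry_out(
  commands=[
    {"delta_pos": [0.305,-0.05,0],"delta_rot": [0,-0.003,-0.315],"claw": 100},
    {"delta_pos": [0.305,-0.05,0],"delta_rot": [0,-0.003,-0.315],"claw": 100},
    {"delta_pos": [0.305,-0.05,0],"delta_rot": [0,-0.003,-0.315],"claw": 100},
    {"delta_pos": [0.305,-0.05,0],"delta_rot": [0,-0.003,-0.315],"claw": 100},
    {"delta_pos": [0.305,-0.05,0],"delta_rot": [0,-0.003,-0.315],"claw": 100},
    {"delta_pos": [0.305,-0.05,0],"delta_rot": [0,-0.003,-0.315],"claw": 100},
    {"delta_pos": [0.305,-0.05,0],"delta_rot": [0,-0.003,-0.315],"claw": 100},
    {"delta_pos": [0.305,-0.05,0],"delta_rot": [0,-0.003,-0.315],"claw": 100},
  ],
)

```text
time: 2.1
eef_pos: [0.5492, 0.1413, 0.4191]
tcp_rot: [0.654, 0.756, -0.0, -0.002]
contact_force: [0.4, -0.6, 0.4]
opening: 0.999
```

>>> carry_out(
  commands=[
    {"delta_pos": [0.018,0,0],"delta_rot": [0,0,0],"claw": 60},
    {"delta_pos": [0.018,0,0],"delta_rot": [0,0,0],"claw": 60},
  ],
)

```text
time: 2.27
eef_pos: [0.5456, 0.1627, 0.4183]
tcp_rot: [0.652, 0.758, -0.0, -0.003]
contact_force: [-0.6, -0.4, -0.6]
opening: 0.747
```

```bash
cat >> h.py <<'E'
def wrist(f,sc=1.5):
    s=st(); im,d=ctrl.read_camera('wrist'); c=ctrl.camera_info('wrist')
    cv2.imwrite(f,cv2.resize(im[:,:,::-1],None,fx=sc,fy=sc))
    v,u=np.mgrid[0:384,0:512]; p=np.stack([(u-c['cx'])/c['fx']*d,(v-c['cy'])/c['fy']*d,d,np.ones_like(d)],-1)
    t=p@np.array(c['mount']).T; W=R.from_quat(s['tcp_rot']).apply(t[...,:3].reshape(-1,3)).reshape(384,512,3)+s['eef_pos']
    W[d==0]=np.nan
    return s,im,W
E
python3 - <<'E'
from h import *
s,im,W=wrist('pics/w1.png'); np.savez('w1.npz',im=im,W=W)
m=(im.max(2)<60)&(abs(W[...,2]-.27)<.02)&(abs(W[...,0]-.55)<.06)&(abs(W[...,1]-.15)<.06)
q=W[m]; print(len(q),q.mean(0),q.min(0),q.max(0),np.linalg.svd(q[:,:2]-q[:,:2].mean(0),full_matrices=False)[2][0],cv2.minAreaRect((q[:,:2]*1000).astype(np.float32)))
go((.5495,.137,.42),98.05)
E
```

```text
t 2.27 p [0.5456 0.1627 0.4183] yaw 98.57 z [-0.004  0.003 -1.   ] F [-0.6 -0.4 -0.6] op 0.747 q [ 0.11 -0.02  1.62  0.    1.55 -0.04]
1087 [0.54829961 0.15148934 0.27304785] [0.53677747 0.11557074 0.26962651] [0.5598208  0.18234928 0.27528173] [ 0.11863079 -0.99293844] ((549.10009765625, 149.04861450195312), (17.6953182220459, 65.97457885742188), 8.260089874267578)
dpos [-0.024  -0.0001 -0.0017] drot [-0.0034 -0.0022  0.0076]
```

View pics/w1.png

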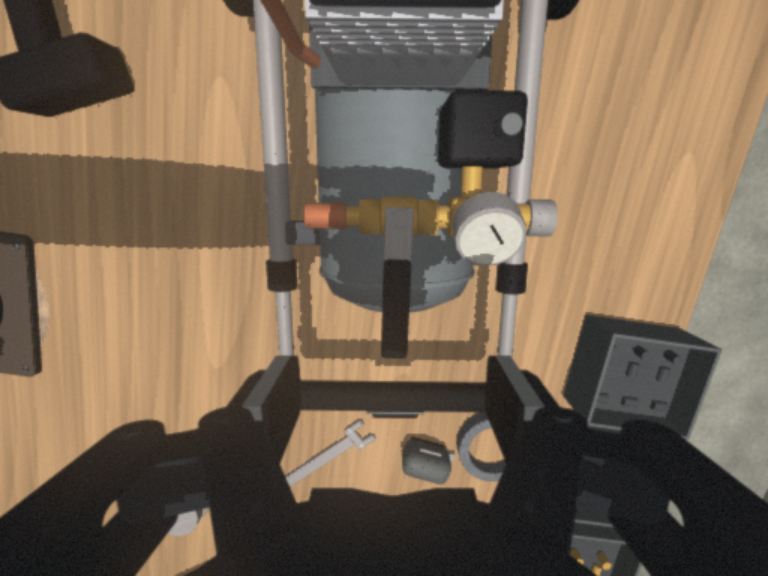

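```bash
python3 - <<'E'
from h import *
go((.5506,.1381,.272),98.1)
E
```

```text
dpos [-0.0234  0.0016  0.1463] drot [-0.0034 -0.0022  0.0067]
```

>>> carry_out(
  commands=[
    {"delta_pos": [-0.025,0.0015,0.01],"delta_rot": [-0.003,-0.002,0.007],"claw": 55},
    {"delta_pos": [-0.025,0.0015,0.03],"delta_rot": [-0.003,-0.002,0.007],"claw": 55},
    {"delta_pos": [-0.024,0.0015,0.06],"delta_rot": [-0.003,-0.002,0.007],"claw": 55},
    {"delta_pos": [-0.024,0.0015,0.09],"delta_rot": [-0.003,-0.002,0.007],"claw": 55},
    {"delta_pos": [-0.024,0.0015,0.1],"delta_rot": [-0.003,-0.002,0.007],"claw": 55},
    {"delta_pos": [-0.024,0.0015,0.1],"delta_rot": [-0.003,-0.002,0.007],"claw": 55},
  ],
)

```text
time: 2.82
eef_pos: [0.5492, 0.1362, 0.3141]
tcp_rot: [0.656, 0.755, -0.003, -0.003]
contact_force: [-0.2, 0.1, -0.6]
opening: 0.55
```

```bash
python3 - <<'E'
from h import *
s,im,W=wrist('pics/w2.png')
go((.5506,.1381,.272),98.1)
E
```

```text
t 2.82 p [0.5492 0.1362 0.3141] yaw 98.01 z [-0.008 -0.001 -1.   ] F [-0.2  0.1 -0.6] op 0.55 q [ 0.06  0.01  1.77 -0.    1.37 -0.08]
dpos [0.0015 0.0007 0.0451] drot [-0.0035 -0.0002 -0.0014]
```

View pics/w2.png

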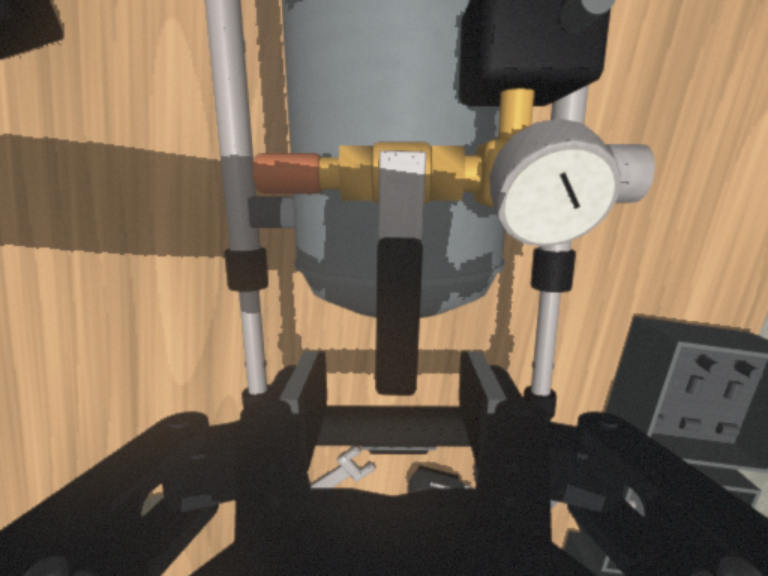

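>>> carry_out(
  commands=[
    {"delta_pos": [0.001,0.001,0.025],"delta_rot": [-0.003,0,0],"claw": 55},
    {"delta_pos": [0.001,0.001,0.044],"delta_rot": [-0.003,0,0],"claw": 55},
    {"delta_pos": [0.001,0.001,0.044],"delta_rot": [-0.003,0,0],"claw": 55},
    {"delta_pos": [0.001,0.001,0.044],"delta_rot": [-0.003,0,0],"claw": 20},
    {"delta_pos": [0.001,0.001,0.044],"delta_rot": [-0.003,0,0],"claw": 10},
    {"delta_pos": [0.001,0.001,0.044],"delta_rot": [-0.003,0,0],"claw": 10},
    {"delta_pos": [0.001,0.001,0.044],"delta_rot": [-0.003,0,0],"claw": 10},
    {"delta_pos": [0.001,0.001,0.044],"delta_rot": [-0.003,0,0],"claw": 10},
  ],
  force=20,
)

```text
time: 3.53
eef_pos: [0.5521, 0.1374, 0.2761]
tcp_rot: [0.656, 0.755, 0.001, 0.002]
contact_force: [-2.4, -1.8, 6.6]
opening: 0.201
```

```bash
python3 - <<'E'
from h import *
s=st()
stem=np.array([.5406,.2074]); g=s['eef_pos'][:2]; r=np.linalg.norm(g-stem); a0=np.arctan2(*(g-stem)[::-1]); print('r',r,np.rad2deg(a0))
for k in (8,16,23,31,38,45):
    a=a0-np.deg2rad(k); p=stem+r*np.array([np.cos(a),np.sin(a)]); print(k,p); go((*p,.272),98.1-k,s)
E
```

```text
t 3.53 p [0.5521 0.1374 0.2761] yaw 98.02 z [ 0.004 -0.    -1.   ] F [-2.4 -1.8  6.6] op 0.201 q [ 0.07  0.03  1.81 -0.    1.29 -0.07]
r 0.07090166416636003 -80.68846075441265
8 [0.54222285 0.13651691]
dpos [ 0.0005 -0.0099  0.0041] drot [0.0037 0.0006 0.1383]
16 [0.53234203 0.13698088]
dpos [ 0.0023 -0.0196  0.004 ] drot [0.0037 0.0004 0.2779]
23 [0.52382165 0.13851217]
dpos [ 0.005  -0.0278  0.004 ] drot [3.800e-03 1.000e-04 4.001e-01]
31 [0.51439761 0.14151768]
dpos [ 0.0093 -0.0368  0.0039] drot [ 3.800e-03 -1.000e-04  5.397e-01]
38 [0.50656388 0.14520202]
dpos [ 0.014  -0.044   0.0039] drot [ 3.800e-03 -4.000e-04  6.619e-01]
45 [0.49923755 0.1498136 ]
dpos [ 0.0196 -0.0506  0.0039] drot [ 3.800e-03 -6.000e-04  7.841e-01]
```

>>> carry_out(
  commands=[
    {"delta_pos": [0.0005,-0.01,0],"delta_rot": [0,0,0.12],"claw": 10},
    {"delta_pos": [0.002,-0.0175,0],"delta_rot": [0,0,0.24],"claw": 10},
    {"delta_pos": [0.004,-0.025,0],"delta_rot": [0,0,0.36],"claw": 10},
    {"delta_pos": [0.0075,-0.033,0],"delta_rot": [0,0,0.48],"claw": 10},
    {"delta_pos": [0.0115,-0.041,0],"delta_rot": [0,0,0.6],"claw": 10},
    {"delta_pos": [0.0165,-0.0475,0],"delta_rot": [0,0,0.72],"claw": 10},
    {"delta_pos": [0.0195,-0.0505,0],"delta_rot": [0,0,0.785],"claw": 10},
    {"delta_pos": [0.0195,-0.0505,0],"delta_rot": [0,0,0.785],"claw": 10},
  ],
)

```text
time: 4.2
eef_pos: [0.5003, 0.1511, 0.2763]
tcp_rot: [0.895, 0.445, 0.005, 0.001]
contact_force: [4.6, 3.6, -4.0]
opening: 0.204
```

```bash
python3 - <<'E'
from h import *
s,im,W=wrist('pics/w3.png')
p=s['eef_pos'][:2]-np.array([.5406,.2074]); print('ang',np.rad2deg(np.arctan2(p[1],p[0])),np.linalg.norm(p))
go((.4992,.1498,.276),53.1)
E
```

```text
t 4.2 p [0.5003 0.1511 0.2763] yaw 52.88 z [ 0.009  0.003 -1.   ] F [ 4.6  3.6 -4. ] op 0.204 q [ 0.1  -0.08  1.92  0.    1.29  0.75]
ang -125.6029266051908 0.06924347176796768
dpos [-0.0017 -0.0002  0.0002] drot [ 0.0051 -0.0079 -0.0024]
```

View pics/w3.png

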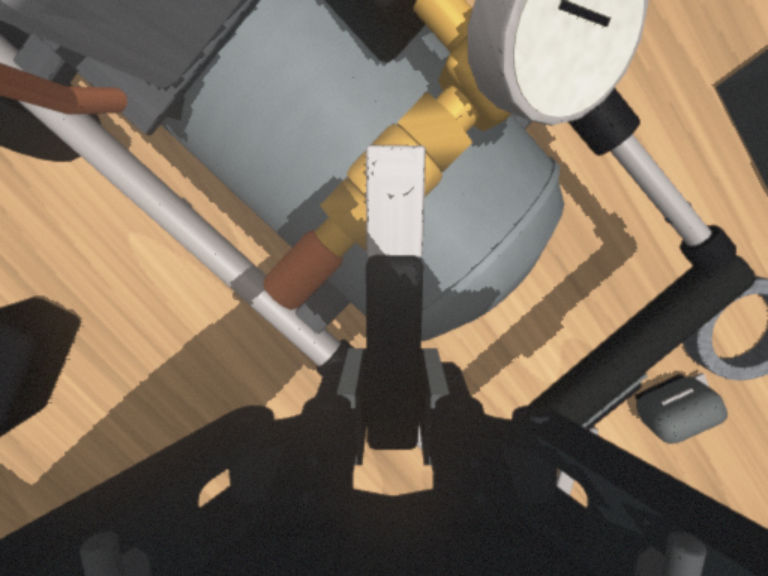

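>>> carry_out(
  commands=[
    {"delta_pos": [0,0,0],"delta_rot": [0,0,0],"claw": 10},
    {"delta_pos": [0,0,0],"delta_rot": [0,0,0],"claw": 55},
    {"delta_pos": [0,0,0],"delta_rot": [0,0,0],"claw": 55},
    {"delta_pos": [0,0,0],"delta_rot": [0,0,0],"claw": 55},
    {"delta_pos": [0,0,0],"delta_rot": [0,0,0],"claw": 55},
    {"delta_pos": [0,0,-0.03],"delta_rot": [0,0,0],"claw": 55},
    {"delta_pos": [0,0,-0.07],"delta_rot": [0,0,0],"claw": 55},
    {"delta_pos": [0,0,-0.11],"delta_rot": [0,0,0],"claw": 55},
  ],
)

```text
time: 4.92
eef_pos: [0.4987, 0.1506, 0.3863]
tcp_rot: [0.895, 0.446, 0.003, -0.0]
contact_force: [0.5, -0.3, -0.1]
opening: 0.552
```

```bash
python3 - <<'E'
from h import *
s,im,W=wrist('pics/w4.png')
m=(im.max(2)<60)&(abs(W[...,2]-.272)<.008)&(abs(W[...,0]-.52)<.08)&(abs(W[...,1]-.16)<.06)
N,l,ss,c=cv2.connectedComponentsWithStats(m.astype(np.uint8)); i=1+ss[1:,4].argmax()
q=W[l==i]; print(len(q),q.mean(0),q.min(0),q.max(0),cv2.minAreaRect((q[:,:2]*1000).astype(np.float32)))
w=np.linalg.svd(q[:,:2]-q[:,:2].mean(0),full_matrices=False)[2][0]; print('open deg',(np.rad2deg(np.arctan2(w[1],w[0]))%180),'closed ref 98.05')
th=np.deg2rad(8.05);ey=np.array([-np.sin(th),np.cos(th)])
E
```

```text
t 4.92 p [0.4987 0.1506 0.3863] yaw 52.96 z [ 0.006  0.003 -1.   ] F [ 0.5 -0.3 -0.1] op 0.552 q [ 0.1  -0.14  1.78  0.    1.49  0.74]
1394 [0.50619168 0.16018235 0.2731021 ] [0.48111475 0.13034627 0.26962841] [0.53141593 0.19057928 0.27548505] ((506.4327697753906, 159.76730346679688), (65.14788055419922, 17.300426483154297), 52.53480529785156)
open deg 53.171673808948285 closed ref 98.05
```

View pics/w4.png

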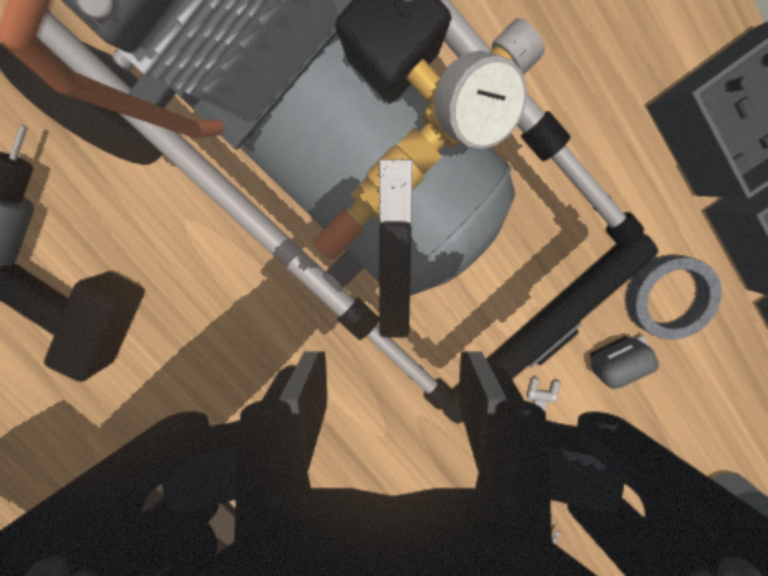

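```bash
python3 - <<'E'
from h import *
s=st(); go((.5686,.0083,.30),8.05)
E
```

```text
t 4.97 p [0.5015 0.1509 0.3979] yaw 52.98 z [ 0.024  0.005 -1.   ] F [0.7 0.5 6.2] op 0.548 q [ 0.1  -0.14  1.76  0.    1.5   0.74]
dpos [-0.0752  0.1378  0.0988] drot [ 0.0081 -0.0234  0.784 ]
```

>>> carry_out(
  commands=[
    {"delta_pos": [-0.075,0.138,0],"delta_rot": [0.008,-0.023,0.784],"claw": 70},
    {"delta_pos": [-0.075,0.138,0],"delta_rot": [0.008,-0.023,0.784],"claw": 70},
    {"delta_pos": [-0.075,0.138,0.01],"delta_rot": [0.008,-0.023,0.784],"claw": 100},
    {"delta_pos": [-0.075,0.138,0.03],"delta_rot": [0.008,-0.023,0.784],"claw": 100},
    {"delta_pos": [-0.075,0.138,0.05],"delta_rot": [0.008,-0.023,0.784],"claw": 100},
    {"delta_pos": [-0.075,0.138,0.08],"delta_rot": [0.008,-0.023,0.784],"claw": 100},
    {"delta_pos": [-0.075,0.138,0.1],"delta_rot": [0.008,-0.023,0.784],"claw": 100},
    {"delta_pos": [-0.075,0.138,0.1],"delta_rot": [0.008,-0.023,0.784],"claw": 100},
  ],
)

```text
time: 5.63
eef_pos: [0.5666, 0.0083, 0.2927]
tcp_rot: [0.998, 0.07, -0.005, -0.001]
contact_force: [-0.6, 0.7, -0.7]
opening: 1.001
```

>>> carry_out(
  commands=[
    {"delta_pos": [0,0,0],"delta_rot": [0,0,0],"claw": 100},
  ],
)

```text
time: 5.72
eef_pos: [0.5667, 0.0083, 0.2929]
tcp_rot: [0.998, 0.07, -0.005, -0.001]
contact_force: [-0.3, -0.4, 1.8]
opening: 0.998
```

```bash
python3 - <<'E'
from h import *
s,im,W=wrist('pics/w5.png')
th=np.deg2rad(8.05);ex=np.array([np.cos(th),np.sin(th)]);ey=np.array([-np.sin(th),np.cos(th)])
m=(im.max(2)<60)&(W[...,2]>.128)&(W[...,2]<.145)&(abs(W[...,1]-.01)<.06)
q=W[m][:,:2]-np.array([.5686,.0083]); X=q@ex;Y=q@ey
for x0 in np.arange(-.1,.11,.02):
    k=abs(X-x0)<.01
    if k.sum()>5: print(x0.round(2),k.sum(),np.percentile(Y[k],[1,50,99]).round(4))
print(X.min(),X.max())
m2=(im.max(2)<110)&(W[...,2]>.1)&(W[...,2]<.132)&(abs(W[...,1]-.0)<.04)
q=W[m2][:,:2]-np.array([.5686,.0083]);k=((q@ey)<-.016); print('button',k.sum(),(q[k]@ex).min(),(q[k]@ex).max(),np.percentile(q[k]@ey,[1,50]))
go((.5686,.0083,.125),8.05)
E
```

```text
t 5.72 p [0.5667 0.0083 0.2929] yaw 8.05 z [-0.01   0.002 -1.   ] F [-0.3 -0.4  1.8] op 0.998 q [-0.16  0.02  1.79  0.    1.34  1.27]
-0.1 499 [-0.0122  0.0046  0.0316]
-0.08 381 [-0.012   0.0002  0.0126]
-0.06 393 [-0.0117  0.0013  0.0133]
-0.04 433 [-0.0126  0.0002  0.013 ]
-0.02 509 [-0.0208 -0.0018  0.0127]
0.0 619 [-0.0215 -0.0028  0.0126]
0.02 577 [-0.0221 -0.0018  0.0124]
0.04 435 [-0.0126 -0.0007  0.0121]
0.06 402 [-0.0124 -0.0016  0.0119]
0.08 471 [-0.0122 -0.0007  0.0126]
0.1 596 [-0.0128  0.0021  0.0288]
-0.12115549133132342 0.12622121795421096
button 310 -0.022734140005764188 0.02636627438232898 [-0.02272897 -0.01919766]
dpos [0.0039 0.0009 0.1675] drot [-0.0035  0.0104 -0.0001]
```

View pics/w5.png

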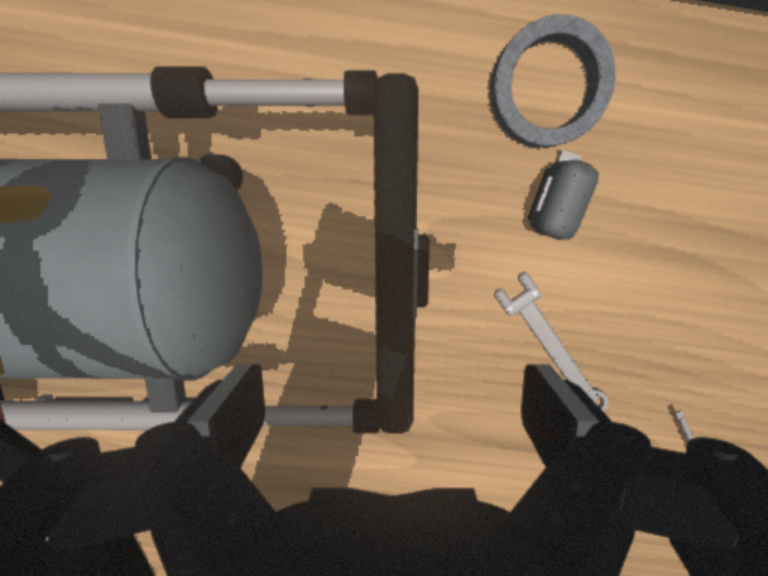

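>>> carry_out(
  commands=[
    {"delta_pos": [0.005,0.002,0.03],"delta_rot": [-0.003,0.01,0],"claw": 100},
    {"delta_pos": [0.005,0.002,0.06],"delta_rot": [-0.003,0.01,0],"claw": 100},
    {"delta_pos": [0.005,0.002,0.09],"delta_rot": [-0.003,0.01,0],"claw": 100},
    {"delta_pos": [0.005,0.002,0.12],"delta_rot": [-0.003,0.01,0],"claw": 100},
    {"delta_pos": [0.005,0.002,0.14],"delta_rot": [-0.003,0.01,0],"claw": 100},
    {"delta_pos": [0.005,0.002,0.16],"delta_rot": [-0.003,0.01,0],"claw": 100},
    {"delta_pos": [0.005,0.002,0.176],"delta_rot": [-0.003,0.01,0],"claw": 100},
    {"delta_pos": [0.005,0.002,0.176],"delta_rot": [-0.003,0.01,0],"claw": 100},
  ],
)

```text
time: 6.43
eef_pos: [0.5687, 0.0078, 0.1146]
tcp_rot: [0.997, 0.071, -0.002, -0.001]
contact_force: [-0.2, -0.3, -0.3]
opening: 1.004
```

```bash
python3 - <<'E'
from h import *
s=st()
go((.5708,.0071,.117),8.05)
E
```

```text
t 6.43 p [0.5687 0.0078 0.1146] yaw 8.11 z [-0.004  0.001 -1.   ] F [-0.2 -0.3 -0.3] op 1.004 q [-0.16  0.21  1.94  0.    1.    1.26]
dpos [ 0.002   0.001  -0.0024] drot [-0.0016  0.0041  0.001 ]
```

Close with 60 N while holding the pose.

>>> carry_out(
  commands=[
    {"delta_pos": [0.002,0.001,-0.002],"delta_rot": [-0.002,0.004,0],"claw": 60},
    {"delta_pos": [0.002,0.001,-0.002],"delta_rot": [-0.002,0.004,0],"claw": 40},
    {"delta_pos": [0.002,0.001,-0.002],"delta_rot": [-0.002,0.004,0],"claw": 15},
    {"delta_pos": [0.002,0.001,-0.002],"delta_rot": [-0.002,0.004,0],"claw": 15},
    {"delta_pos": [0.002,0.001,-0.002],"delta_rot": [-0.002,0.004,0],"claw": 15},
    {"delta_pos": [0.002,0.001,-0.002],"delta_rot": [-0.002,0.004,0],"claw": 15},
    {"delta_pos": [0.002,0.001,-0.002],"delta_rot": [-0.002,0.004,0],"claw": 15},
    {"delta_pos": [0.002,0.001,-0.002],"delta_rot": [-0.002,0.004,0],"claw": 15},
  ],
  force=60,
)

```text
time: 7.1
eef_pos: [0.5724, 0.0061, 0.1196]
tcp_rot: [0.997, 0.071, 0.002, 0.002]
contact_force: [-2.0, -0.7, 5.4]
opening: 0.333
```

>>> carry_out(
  commands=[
    {"delta_pos": [0,0,0],"delta_rot": [0,0,0],"claw": 15},
    {"delta_pos": [0,0,0],"delta_rot": [0,0,0],"claw": 15},
  ],
)

```text
time: 7.27
eef_pos: [0.5724, 0.0061, 0.1196]
tcp_rot: [0.997, 0.071, 0.002, 0.002]
contact_force: [-0.5, 0.7, -1.4]
opening: 0.332
```

```bash
python3 - <<'E'
from h import *
s,im,W=wrist('pics/w6.png'); print('width mm',s['opening']*85)
p0=s['eef_pos'];th=np.deg2rad(8.05);ey=np.array([-np.sin(th),np.cos(th),0])
go(p0-.15*ey,8.05)
E
```

```text
t 7.27 p [0.5724 0.0061 0.1196] yaw 8.15 z [ 0.005 -0.004 -1.   ] F [-0.5  0.7 -1.4] op 0.332 q [-0.17  0.2   1.93 -0.    1.    1.27]
width mm 28.231091527575188
dpos [-0.0003  0.15    0.0006] drot [ 0.0044 -0.0041  0.0017]
```

View pics/w6.png

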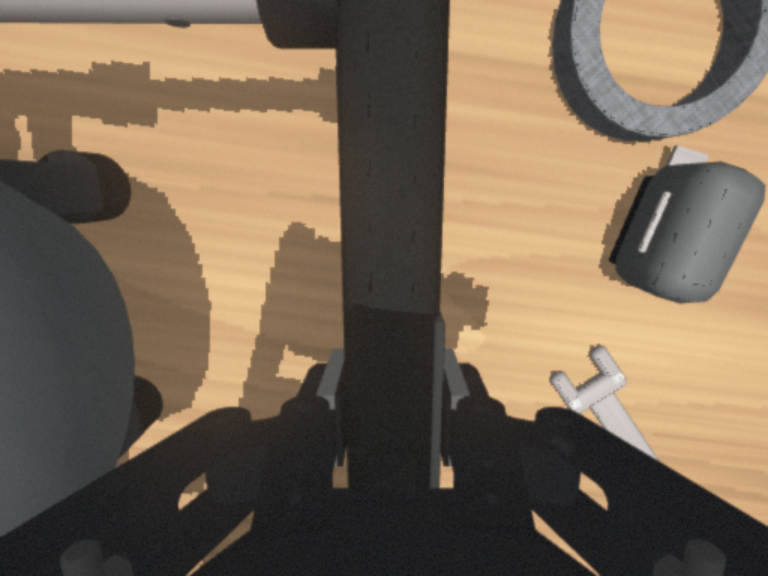

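>>> carry_out(
  commands=[
    {"delta_pos": [0,0.006,0],"delta_rot": [0,0,0],"claw": 15},
    {"delta_pos": [0,0.015,0],"delta_rot": [0,0,0],"claw": 15},
    {"delta_pos": [0,0.027,0],"delta_rot": [0,0,0],"claw": 15},
    {"delta_pos": [0,0.04,0],"delta_rot": [0,0,0],"claw": 15},
    {"delta_pos": [0,0.053,0],"delta_rot": [0,0,0],"claw": 15},
    {"delta_pos": [0,0.066,0],"delta_rot": [0,0,0],"claw": 15},
    {"delta_pos": [0,0.079,0],"delta_rot": [0,0,0],"claw": 15},
    {"delta_pos": [0,0.092,0],"delta_rot": [0,0,0],"claw": 15},
  ],
)

```text
time: 7.98
eef_pos: [0.585, -0.0838, 0.1196]
tcp_rot: [0.997, 0.071, 0.002, 0.0]
contact_force: [-0.7, 6.5, -2.0]
opening: 0.333
```

```bash
python3 - <<'E'
from h import *
s=st()
go((.5724+.021,.0061-.1485,.1196),8.05)
E
```

```text
t 7.98 p [ 0.585  -0.0838  0.1196] yaw 8.16 z [ 0.003 -0.001 -1.   ] F [-0.7  6.5 -2. ] op 0.333 q [-0.31  0.24  1.88  0.    1.01  1.11]
dpos [-0.      0.0592  0.0001] drot [ 0.0012 -0.003   0.0019]
```

Past the first stop (91 mm). Continue to the second stop.

>>> carry_out(
  commands=[
    {"delta_pos": [0,0.013,0],"delta_rot": [0,0,0],"claw": 15},
    {"delta_pos": [0,0.026,0],"delta_rot": [0,0,0],"claw": 15},
    {"delta_pos": [0,0.038,0],"delta_rot": [0,0,0],"claw": 15},
    {"delta_pos": [0,0.048,0],"delta_rot": [0,0,0],"claw": 15},
    {"delta_pos": [0,0.055,0],"delta_rot": [0,0,0],"claw": 15},
    {"delta_pos": [0,0.059,0],"delta_rot": [0,0,0],"claw": 15},
    {"delta_pos": [0,0.062,0],"delta_rot": [0,0,0],"claw": 15},
    {"delta_pos": [0,0.062,0],"delta_rot": [0,0,0],"claw": 15},
  ],
)

```text
time: 8.65
eef_pos: [0.5931, -0.1414, 0.1195]
tcp_rot: [0.997, 0.071, 0.0, -0.004]
contact_force: [-2.8, 14.2, 2.7]
opening: 0.333
```

```bash
python3 - <<'E'
from h import *
s=st(); p=s['eef_pos']-np.array([.5724,.0061,.1196]); th=np.deg2rad(8.05); print('pulled',p@[np.sin(th),-np.cos(th),0], 'lat',p@[np.cos(th),np.sin(th),0])
im,d=ctrl.read_camera('top'); np.savez('top1.npz',im=im,d=d); crop(im,60,420,80,290,2.2,'pics/top1.png')
P=dep('top',d)
m=(im.max(2)<60)&(abs(P[...,2]-.272)<.012)&(abs(P[...,0]-.51)<.05)&(abs(P[...,1]-.16)<.05)
q=P[m][:,:2]; w=np.linalg.svd(q-q.mean(0),full_matrices=False)[2][0]; print(len(q),q.mean(0),'lever yaw',np.rad2deg(np.arctan2(w[1],w[0]))%180)
E
```

```text
t 8.65 p [ 0.5931 -0.1414  0.1195] yaw 8.13 z [-0.     0.007 -1.   ] F [-2.8 14.2  2.7] op 0.333 q [-0.4   0.28  1.83  0.01  1.03  1.02]
pulled 0.1489374831153122 lat -0.00020675789526530575
112 [0.505034   0.15741388] lever yaw 52.384741575112756
```

View pics/top1.png

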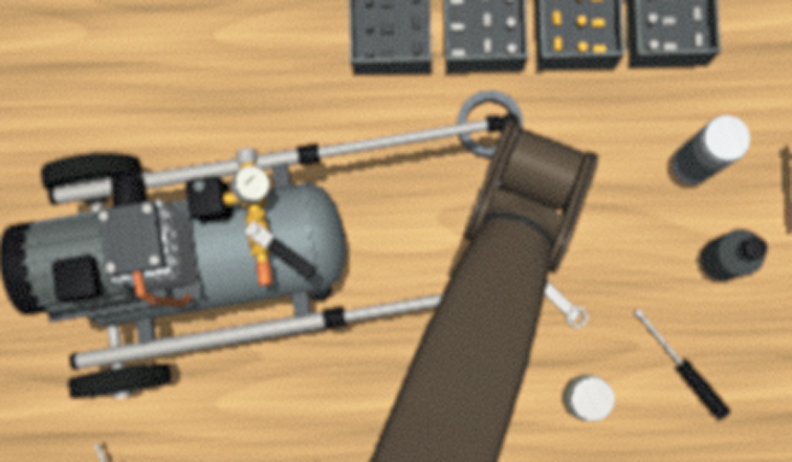

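>>> carry_out(
  commands=[
    {"delta_pos": [0,0.003,0],"delta_rot": [0,0,0],"claw": 15},
    {"delta_pos": [0,0.003,0],"delta_rot": [0,0,0],"claw": 15},
    {"delta_pos": [0,0.003,0],"delta_rot": [0,0,0],"claw": 15},
    {"delta_pos": [0,0.003,0],"delta_rot": [0,0,0],"claw": 15},
  ],
)

```text
time: 9.03
eef_pos: [0.5931, -0.1414, 0.1195]
tcp_rot: [0.997, 0.071, -0.0, -0.006]
contact_force: [-3.0, 11.5, 3.0]
opening: 0.329
```

```bash
python3 - <<'E'
from h import *
s=st(); p=s['eef_pos']-np.array([.5724,.0061,.1196]); th=np.deg2rad(8.05); print('pulled',p@[np.sin(th),-np.cos(th),0])
print(ctrl.sign_off())
E
```

```text
t 9.03 p [ 0.5931 -0.1414  0.1195] yaw 8.2 z [-0.002  0.011 -1.   ] F [-3.  11.5  3. ] op 0.329 q [-0.4   0.28  1.83  0.01  1.03  1.02]
pulled 0.14894009039511436
the job is handed in; nothing more can be done
None
```

I turned the bleed valve to half open and released it. Then I squeezed the grip and its button with 60 N and pulled the handle past the first stop to the second. The job was handed in at 9.0 s with the fingers still gripping the handle.

- **Valve lever:** it measured about 45° open in the wrist camera and 45.7° in the last top view, inside the 35–55° band.
- **Button:** the fingers closed to 28.2 mm, against 30 mm given for the grip fully squeezed. The gripper had also read about 1 mm low on the 18 mm lever sleeve, and the handle then ran past the first stop, so I took the button as fully in.
- **Handle:** the tool moved 148.9 mm along the pull, with about 12 N against the end stop, so the handle is fully out.
- **Bench:** the can, bottle, jar and screwdriver looked undisturbed in the last top view. The arm covered the tape measure and parts of the wrench and tape roll, so I could not fully check those three.

No check failed or disagreed beyond these small differences.

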